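Index the straightedge of a pattern-maker's angle board by one hole

TASK

The straightedge on the angle board is locked by a spring pin with a red pull ring. Hook a fingertip through the ring (do not pinch it), lift the pin out of its hole, swing the straightedge one hole towards the blue disc and no farther, and let the pin drop fully home in the hole beside that disc. Be gentle with the ring, leave it free at the end, and do not disturb any of the other things.

Things in the scene. Friction and masses are not known exactly. Their poses are not given: they have to be found in the camera images.
- angle_board: plywood board fixed to the table, 330 x 300 x 18 mm. Origin on the table straight below the middle (starting) hole. x runs from that hole to the straightedge's pivot, away from the robot (turned by the board's yaw), y to the left, z up; the board spans x -75 to 255 and y -150 to 150 mm
- pivot (a point): axis of the straightedge's vertical hinge, 200 mm along the board's x from the starting hole; this point is 50 mm above the table. A steel rack (top 30 mm above the table) has five holes about 11.6 mm wide on a circle of 200 mm radius about this axis, 15 degrees (52 mm) apart
- straightedge (a joint): swing of the 36 mm wide aluminium bar (top 38 mm above the table) about the pivot, rad: 0 in the middle hole, its start; grows as the pin end swings to the board's +y (left seen from the robot). Holes at -0.524, -0.262, 0, 0.262, 0.524. Swinging takes 1 to 4 N at the ring; it stays where left. A dark bush 23 mm across guides the pin, its top 62 mm above the table
- index_pin (a joint): lift of the round-ended 10 mm spring pin, m: 0 fully home (its start), 0.034 at its upper stop. Free of the rack from 0.011 up. Raising it takes about 4 N at first, 6 N at the top; let go, the spring drives it down. Let down between holes it rides on the rack (reading about 0.011) and snaps in when swung over a hole
- pin_foot (a point): foot of the pin, on the pin's axis; 19 mm above the table when fully home
- pull_ring: red ring rigidly fixed on the pin's top: round wire 6 mm thick, 60 mm inside diameter. It stands across the straightedge, facing the robot, its top leaning 40 degrees back towards the pivot, so it looks at the robot and upward. Origin on the pin's axis, at table height when the pin is home; rises with the pin; x towards the pivot
- ring_centre (a point): centre of the ring's opening: 21 mm from the pin's axis towards the pivot, 102 mm above the table when the pin is home; the ring's top edge (42 mm from the pin's axis) is then about 130 mm, its bottom about 74 mm above the table
- blue_disc: small blue disc, 22 mm across, 6 mm high, fixed on the board beside the hole to go to: either the next hole on the left or the next on the right of the start. It lies 36 mm beyond that hole, radially outwards from the pivot (on the robot's side of the rack). Origin under its centre
- white_disc: white disc of the same size in the same place beside the next hole on the other side: the wrong hole
- sanding_block: brown cork sanding block 70 x 36 x 26 mm lying on the table left of the board; origin under its centre. To be left alone
- tape_case: yellow round tape-measure case, 56 mm across, 22 mm high, on the table right of the board; origin under its centre. To be left alone
- pattern_weight: brass pattern weight with a knob, 52 mm across, 48 mm high, standing near the far left corner of the board; origin under its centre. To be left alone
- bobbin: empty wooden bobbin 42 mm across, 50 mm high, standing near the far right corner of the board; origin under its centre. To be left alone
- pencil_pot: brass pot of pencils, 68 mm across, about 160 mm high in all, at the right of the table; origin under its centre. To be left alone
- scissors: scissors with black loops, 250 mm long, lying at the left of the table; origin under the rivet. To be left alone
- short_tube: upright cardboard tube 72 mm across, 150 mm high, at the far left; origin under its centre. To be left alone
- button_jar: green glass jar with a metal cap, 66 mm across, 85 mm high, at the far right; origin under its centre. To be left alone

How it is judged:
On the way, in this order (a step that is already met when the one before it is completed fails the run):
1. the pin is lifted clear of its starting hole (value of joint index_pin above 0.01 m and value of joint straightedge between -0.03 and 0.03 rad).
2. the lifted pin is swung over to the hole beside the blue disc (horizontal distance between pin_foot and blue_disc below 0.041 m).
At the end, for the whole second after the job is handed in: The pin is home (lift under 2 mm) in the hole beside the blue disc (pin axis within 40 mm of the disc's centre; the next holes are 66 mm off; straightedge at 0.24 to 0.285 rad to that side), and the ring is free (value of joint index_pin below 0.002 m and horizontal distance between pin_foot and blue_disc below 0.04 m and (value of joint straightedge between 0.24 and 0.285 rad or value of joint straightedge between -0.285 and -0.24 rad) and contact force between the fingers and pull_ring below 0.1 N); the robot touches nothing.
It fails at once if the ring is pinched or forced (more than 30 N on it from the fingers) (contact force between the fingers and pull_ring above 30 N).
It fails at once if the straightedge is swung well past the hole next to the start (more than 0.40 rad) (value of joint straightedge above 0.4 rad or value of joint straightedge below -0.4 rad).
It fails at once if the straightedge is swung the wrong way, away from the blue disc (horizontal distance between pin_foot and blue_disc above 0.09 m).
It fails at once if a bystander is shoved, lifted or carried (moved more than 20 mm) (distance of any of sanding_block, tape_case, pattern_weight, bobbin, pencil_pot, scissors, short_tube, button_jar from where it was at the start of the episode above 0.02 m).
It also fails if it takes over 45 s, if anything falls off the work surface, if the arm or the gripper's body presses on something with over 40 N, if the wrist force passes 120 N, or if a joint passes its speed limit or range.

ROBOT

A 6-joint arm with a two-finger parallel gripper is mounted at the origin on the work surface. World frame = base frame: x ahead of the robot, y to its left, z up, the work surface at z = 0. Lengths are in m, angles in rad, forces in N, time in s.
With the tool pointing down it reaches from about 0.3 to 0.75 m from the base axis. Payload 8.5 kg.
Tool frame: the origin (TCP) lies at the very end of the fingers, on their centre line; the grasp point (between the pads) lies 19 mm behind it (ctrl.grasp_offset is the distance from the TCP to the grasp point, in m); z points along the fingers, y is the line along which they close (so a half turn about z gives the same grasp; the last joint's range is limited). The gripper opens to 85 mm and grips with 20 to 120 N. Pads are 22 mm wide; open, the fingers measure 114 mm over their backs; the gripper's body (76 mm by 85 mm) begins 54 mm behind the grasp point. The pads swing forward as they close: fully open they stand 13 mm farther back than shut.
Start: joints at [0.935, 0.381, 1.297, -0, 1.464, -0.215], TCP at [0.225, 0.502, 0.231] pointing down, gripper open.
Joint ranges: [-3.11, 3.11], [-0.89, 2.33], [0.22, 2.48], [-1.42, 4.56], [0.17, 2.85], [-2.88, 2.88]. Speed limits (rad/s): [2.39, 2.39, 3.14, 3.14, 3.14, 3.14].

INTERFACE

Orientations are given as a unit quaternion [x, y, z, w].
In Python, from cell import ctrl gives the robot as it stands.
- The arm moves only by the tool carry_out, never from a script. Its argument "steps" is text: rows parted by semicolons, each of 4 numbers parted by spaces: the shift along the tool's x, y, z in cm, then the turn about the tool's z in rad. In form: tx ty tz spin; .... A call has 1 to 12 rows; each row shifts and turns the commanded pose from where the row before left it, along the tool's axes as they then stand; what a row does not reach is not made up. A row lasts 1/10 s, in which the tool goes at most 50 mm and 8.59 degrees, less where a joint would pass 70% of its speed; a pose out of reach is approached as far as the arm can. A call is refused whole if a number of a shift passes 5 or a number of a turn 0.15, either way. A call with a gripper value outside its range is refused whole. "claw" is the finger opening in cm, from 0 to 8.54, set as the call begins (left out, the last holds). The fingers move at their own pace and stop on an object; the grip force is fixed at half the most. Time passes only in rows, so rows that do not move let the fingers close. It gives the time, the measured TCP pose, the force, the opening and the grip force at its end, in the units of the state.
- ctrl.sense(): the state, without advancing time (a new reading comes with each control period).
- ctrl.read_camera(name): name is "scene" or "top" or "wrist"; returns a dict with "pixels" (400x640x3 uint8, red, green, blue), "z_map" (400x640 float32, m along the optical axis (not along the pixel's ray), 0 where there is no reading), "fov_y" (degrees; the focal length in pixels is half the picture's height over the tangent of half this angle, whatever the lens; pixels are square), "cx", "cy" (the principal point, pixels), "dist_coeffs" ([k1, k2, p1, p2, k3] as OpenCV has them; the pictures are not rectified), "eye" and "rotation" of the camera in the world. Camera axes: x right, y up, looking along -z (the intrinsics and any distortion apply to the point x, -y, -z); pixel columns grow to the right and rows downward; lengths in m; the calibration is good to about 2 mm. A picture is of the moment at which its call begins.
- ctrl.sign_off(): hands the job in; it is judged then, once.
The state is a dict: "clock": time; "joint_positions": joint angles; "qvel": joint speeds; "joint_efforts": joint torques, N m; "eef_pos": TCP position; "eef_rot": TCP orientation; "ft_force": force on the tool from outside, world axes, zero at the start; "moment": the same for the moment, N m; "gripper_width": finger opening in m; "grip_force": force on a finger pad.
Only numpy, scipy, OpenCV 4.12 (cv2) and the standard library are available. Lean on these libraries where they do the work, as an engineer would, in place of code of your own. Each camera call takes 0.05 s, during which the arm holds its last target. There are 200 camera calls.

## Working session

There is one attempt and no reset: what is moved stays moved. The work goes in short steps, Python scripts to look and compute and a tool call to move; the robot and the scene stay as the last step left them, time stands still between calls to the robot, and variables do not carry over. Pictures are saved under pics/ and viewed, at most 10 in all, crops included, and the job is handed in when it is done.

Besides the shell and the picture viewer there is one more tool, called after "Call:" as name(argument=value, ...) on one line, values as JSON. carry_out: Moves the arm, as the interface text tells. Its arguments: {"type":"object","properties":{"steps":{"type":"string"},"claw":{"type":"number"}},"required":["steps"]}

```bash
mkdir -p pics; ls; cat > h.py <<'E'
import numpy as np, cv2
from cell import ctrl
def cam(n):
    c=ctrl.read_camera(n); p=c["pixels"]; f=p.shape[0]/2/np.tan(np.radians(c["fov_y"])/2)
    c["K"]=np.array([[f,0,c["cx"]],[0,f,c["cy"]],[0,0,1]]); c["D"]=np.array(c["dist_coeffs"],float)
    c["R"]=np.array(c["rotation"]).reshape(3,3); c["e"]=np.array(c["eye"]); return c
def rays(c,uv):
    q=cv2.undistortPoints(np.array(uv,float).reshape(-1,1,2),c["K"],c["D"])[:,0]
    return np.c_[q[:,0],-q[:,1],-np.ones(len(q))]
def onplane(c,uv,z):
    d=rays(c,uv)@c["R"].T; return c["e"]+d*((z-c["e"][2])/d[:,2])[:,None]
def bydepth(c,uv):
    uv=np.array(uv,int).reshape(-1,2); z=c["z_map"][uv[:,1],uv[:,0]]
    return c["e"]+(rays(c,uv)*z[:,None])@c["R"].T, z
def save(c,n): cv2.imwrite("pics/"+n,c["pixels"][:,:,::-1])
def hsv(c): return cv2.cvtColor(c["pixels"],cv2.COLOR_RGB2HSV)
E
python3 - <<'E'
from h import *
for n in("top","scene"):
    c=cam(n); save(c,n+"0.png"); print(n,c["e"],c["R"].round(3).tolist(),c["fov_y"],c["D"])
    H=hsv(c)
    for nm,lo,hi in(("blue",(95,120,50),(130,255,255)),("red",(0,150,80),(6,255,255)),("red2",(174,150,80),(180,255,255))):
        m=cv2.inRange(H,lo,hi); k,l,s,ce=cv2.connectedComponentsWithStats(m)
        for i in range(1,k):
            if s[i,4]>15: print(nm,s[i].tolist(),ce[i].round(1),onplane(c,[ce[i]],0.024).round(4))
print(ctrl.sense())
E
```

```text
picsTraceback (most recent call last):
  File "<stdin>", line 3, in <module>
  File "h.py", line 6, in cam
    c["R"]=np.array(c["rotation"]).reshape(3,3); c["e"]=np.array(c["eye"]); return c
           ~~~~~~~~~~~~~~~~~~~~~~~~~~~~~~~^^^^^
ValueError: cannot reshape array of size 4 into shape (3,3)
```

```bash
sed -i 's/np.array(c\["rotation"\]).reshape(3,3)/Rotation.from_quat(c["rotation"]).as_matrix()/; 1a from scipy.spatial.transform import Rotation' h.py
python3 - <<'E'
from h import *
for n in("top","scene"):
    c=cam(n); save(c,n+"0.png"); print(n,c["e"],c["R"].round(3).tolist(),c["fov_y"],c["D"])
    H=hsv(c)
    for nm,lo,hi in(("blue",(95,120,50),(130,255,255)),("red",(0,150,80),(6,255,255)),("red2",(174,150,80),(180,255,255))):
        m=cv2.inRange(H,lo,hi); k,l,s,ce=cv2.connectedComponentsWithStats(m)
        for i in range(1,k):
            if s[i,4]>15: print(nm,s[i].tolist(),ce[i].round(1),onplane(c,[ce[i]],0.024).round(4))
print(ctrl.sense())
E
```

```text
top [ 0.36242886 -0.015696    1.12133049] [[0.016, 0.973, -0.228], [-1.0, 0.017, -0.0], [0.003, 0.228, 0.974]] 56.75402816719435 [0.02243575 0.         0.         0.         0.        ]
blue [85, 219, 35, 3, 82] [104.6 220.2] [[0.5585 0.628  0.024 ]]
blue [287, 237, 5, 4, 17] [289.1 238.4] [[0.5124 0.0763 0.024 ]]
scene [ 1.11189958 -0.58746494  1.41455015] [[0.761, -0.553, 0.339], [0.649, 0.653, -0.391], [-0.005, 0.518, 0.855]] 45.1308635213294 [-0.02368111  0.          0.          0.          0.        ]
blue [412, 112, 47, 27, 169] [440.7 127.8] [[0.6952 0.5784 0.024 ]]
red [175, 314, 6, 6, 19] [177.  316.3] [[ 0.4952 -0.5313  0.024 ]]
{'clock': 0.15, 'joint_positions': array([ 9.34719795e-01,  3.81063395e-01,  1.29803796e+00,  2.56072259e-06,
        1.46360160e+00, -2.15319892e-01]), 'qvel': array([-0.00134458, -0.00089228, -0.00268808,  0.00040026,  0.00148911,
        0.00065766]), 'joint_efforts': array([ 1.94517102e-03, -4.48624170e+01, -2.31343853e+01, -1.73130720e-04,
        3.78342564e-03,  3.89104727e-06]), 'eef_pos': array([0.22452576, 0.5018426 , 0.23085814]), 'eef_rot': array([ 2.08829996e-01,  9.77951801e-01, -5.05078528e-04, -2.30412731e-04]), 'ft_force': array([ 0.38310076, -0.65437834,  0.97423523]), 'moment': array([ 0.00807567,  0.03350088, -0.04121474]), 'grip_force': 0.0, 'gripper_width': 0.08560450778488865}
```

View pics/top0.png

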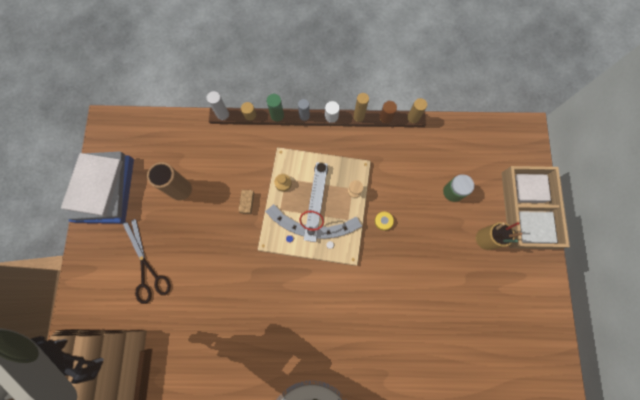

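View pics/scene0.png

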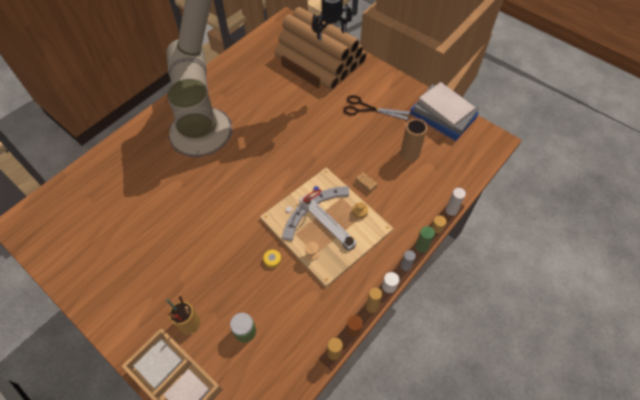

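The blue disc is at (289,239), left of the straightedge, so the swing is positive. The white disc is at (330,245), the pivot near (321,167) and the ring near (312,219). Next I measure the board frame.

```bash
python3 - <<'E'
from h import *
c=cam("top")
big=cv2.resize(c["pixels"][140:270,250:400],None,fx=5,fy=4.6,interpolation=cv2.INTER_CUBIC); cv2.imwrite("pics/crop.png",big[:,:,::-1])
H=hsv(c)
m=cv2.inRange(H,(95,70,40),(135,255,255)); m[:, :270]=0; m[:,310:]=0
print("blue",cv2.connectedComponentsWithStats(m)[2:] )
r=cv2.inRange(H,(0,140,60),(8,255,255))|cv2.inRange(H,(170,120,60),(180,255,255)); r[:,:290]=0;r[:,335:]=0
ys,xs=np.nonzero(r); print("red",len(xs),xs.min(),xs.max(),ys.min(),ys.max())
P,z=bydepth(c,np.c_[xs,ys]); P=P[(P[:,2]>.06)&(P[:,2]<.15)]; print(len(P),P.min(0),P.max(0),P[np.argmax(P[:,2])])
# dark pivot cap
g=cv2.cvtColor(c["pixels"],cv2.COLOR_RGB2GRAY); d=(g<80).astype(np.uint8); d[:150]=0;d[185:]=0;d[:,:300]=0;d[:,340:]=0
k=cv2.connectedComponentsWithStats(d); print("piv",k[2:], )
w=cam("wrist"); save(w,"wrist0.png")
E
```

```text
blue (array([[     0,      0,    640,    400, 255972],
       [   287,    236,      6,      6,     28]], dtype=int32), array([[319.50331286, 199.49573391],
       [289.21428571, 238.5       ]]))
red 27 301 322 211 229
27 [ 0.53210136 -0.02058587  0.07883925] [0.57448886 0.03778221 0.12848806] [0.57433909 0.02395768 0.12848806]
piv (array([[     0,      0,    640,    400, 255952],
       [   317,    164,      9,      7,     48]], dtype=int32), array([[319.49973433, 199.50609099],
       [320.91666667, 167.02083333]]))
```

View pics/crop.png

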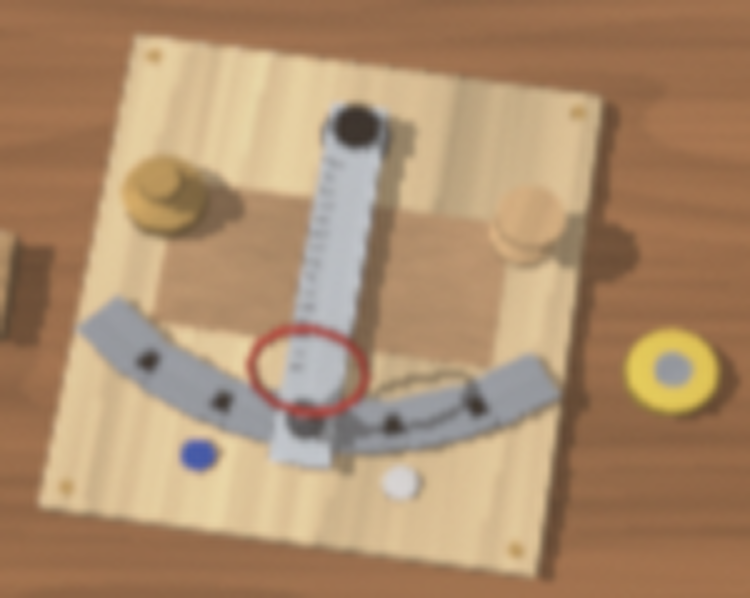

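View pics/wrist0.png

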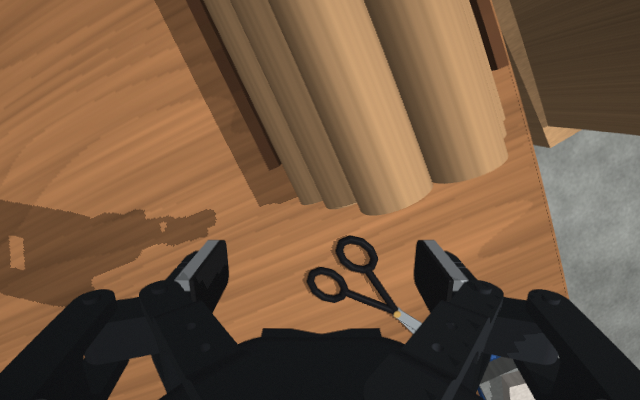

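The crop shows the board frame clearly: pivot (355,127), blue disc (199,455), white disc (401,483), ring centre about (308,370), corner screws (153,55), (578,112), (515,550) and (67,487). The wrist view shows open Robotiq-type fingers with flat pads, and nothing caught between them.

```bash
python3 - <<'E'
from h import *
c=cam("top")
f=lambda pts: [(250+(x+.5)/5-.5,140+(y+.5)/4.6-.5) for x,y in pts]
s=onplane(c,f([(153,55),(578,112),(515,550),(67,487)]),.018)[:,:2]
d=onplane(c,f([(199,455),(401,483)]),.024)[:,:2]
# depth check pivot
p,z=bydepth(c,[(321,167)]);print("pivdepth",p)
p=onplane(c,[(320.9,167.0)],p[0,2])[0,:2]
print(s,d,p)
B=np.array([[-.02796,.06108],[-.02796,-.06108],[.2,0]]); W=np.vstack([d,p])
b0,w0=B.mean(0),W.mean(0); b,w=B-b0,W-w0
yaw=np.arctan2((b[:,0]*w[:,1]-b[:,1]*w[:,0]).sum(),(b*w).sum())
e=s[0]-s[3]+s[1]-s[2]; print("yaw pts",yaw,"screws",np.arctan2(e[1],e[0]))
def T(y): R=np.array([[np.cos(y),-np.sin(y)],[np.sin(y),np.cos(y)]]); return R,w0-R@b0
R,t=T(yaw); print("origin",t,"resid",(B@R.T+t-W)*1e3, "screw centre->org", s.mean(0)-R@[.09,0])
print("ringc",R@[.021,0]+t)
st=ctrl.sense(); print(Rotation.from_quat(st["eef_rot"]).as_matrix().round(3))
w=cam("wrist"); print(w["e"]-st["eef_pos"], w["R"].round(2))
E
```

```text
pivdepth [[ 0.72904374 -0.01509617  0.04898857]]
[[ 0.7886471   0.11472306]
 [ 0.75205674 -0.15366619]
 [ 0.45470129 -0.11303655]
 [ 0.49080564  0.15372584]] [[ 0.51206413  0.07541435]
 [ 0.49591501 -0.04503705]] [ 0.72903844 -0.0147917 ]
yaw pts -0.1325859266936012 screws -0.13300190086272307
origin [0.53140071 0.01154422] resid [[-0.30338396  0.37004718]
 [-0.30354952 -0.26640234]
 [ 0.60693349 -0.10364484]] screw centre->org [0.53234259 0.01233434]
ringc [0.5522164  0.00876807]
[[-0.913  0.408 -0.   ]
 [ 0.408  0.913 -0.   ]
 [ 0.    -0.    -1.   ]]
[-0.05884489  0.02602831  0.14405423] [[ 0.41 -0.88 -0.24]
 [ 0.91  0.39  0.11]
 [-0.   -0.26  0.97]]
```

Call:
carry_out(steps="0 0 0 0.14; 0 0 0 0.14; 0 0 0 0.14; 0 0 0 0.14; 0 0 0 0.14; 0 0 0 0.14; 0 0 0 0.14; 0 0 0 0.14; 0 0 0 0.14; 0 0 0 0.02; 0 0 0 0", claw=8.5)

```text
clock: 1.45
eef_pos: [0.2246, 0.502, 0.2313]
eef_rot: [0.751, 0.661, -0.0, 0.0]
ft_force: [-0.1, -0.4, -0.7]
gripper_width: 0.0849
grip_force: 0.0
```

Call:
carry_out(steps="-3.5 3.4 0 0; -3.5 3.4 0 0; -3.5 3.4 0 0; -3.5 3.4 0 0; -3.5 3.4 0 0; -3.5 3.4 0 0; -3.5 3.4 0 0; -3.5 3.4 0 0; -3.5 3.4 0 0; -3.5 3.4 0 0; -3.5 3.4 0 0; -2 2 0 0")

```text
clock: 2.65
eef_pos: [0.5644, 0.0463, 0.231]
eef_rot: [0.751, 0.66, -0.0, 0.0]
ft_force: [-0.5, 0.4, -0.1]
gripper_width: 0.0849
grip_force: 0.0
```

```bash
cat > st.py <<'E'
from h import *
R0=np.array([[.9912,.1326],[-.1326,.9912]]);o=np.array([.532,.012])
s=ctrl.sense(); R=Rotation.from_quat(s["eef_rot"]).as_matrix()
b=R0.T@(s["eef_pos"][:2]-o); a=np.arctan2(R[1,1],R[0,1])+.133
print("t",s["clock"],"board mm",(b*1e3).round(1),"z",round(s["eef_pos"][2]*1e3,1),"yaw rel",round(a,4),"F",s["ft_force"].round(2),"w",s["gripper_width"])
E
python3 st.py
```

```text
t 2.65 board mm [27.6 38.3] z 231.0 yaw rel 0.0039 F [-0.52  0.45 -0.14] w 0.0849382924029927
```

Call:
carry_out(steps="-1.9 2.2 0 0; -1.8 2.2 0 0; 0 0 2 0; 0 0 0 0; 0 0 0 0")

```text
clock: 3.15
eef_pos: [0.6014, 0.0072, 0.2115]
eef_rot: [0.751, 0.66, -0.0, -0.0]
ft_force: [-1.0, 0.9, -0.1]
gripper_width: 0.085
grip_force: 0.0
```

```bash
python3 st.py; python3 - <<'E'
from h import *
w=cam("wrist"); save(w,"wrist1.png")
E
```

```text
t 3.15 board mm [69.5  4.5] z 211.5 yaw rel 0.0049 F [-1.    0.85 -0.15] w 0.08495821354301493
```

View pics/wrist1.png

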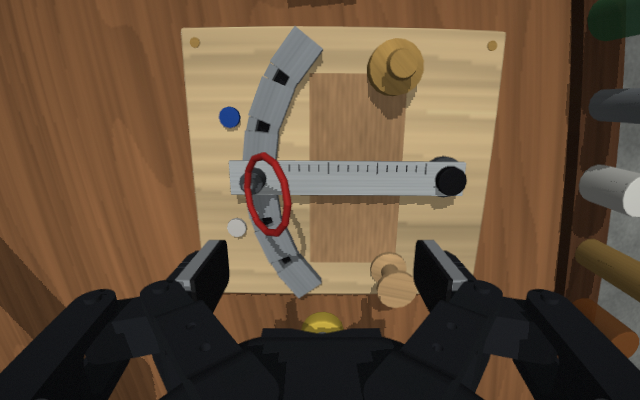

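The wrist view shows the ring sharply, from (245,155) to (290,235), with the open fingers on its robot side and beyond it. I measure the ring in the board frame and the pad faces from depth.

```bash
python3 - <<'E'
from h import *
R0=np.array([[.9912,.1326],[-.1326,.9912]]);o=np.array([.532,.012])
c=cam("wrist");H=hsv(c)
r=cv2.inRange(H,(0,140,60),(6,255,255))|cv2.inRange(H,(174,140,60),(180,255,255)); r[:,:235]=0;r[:,300:]=0;r[:140]=0;r[245:]=0
ys,xs=np.nonzero(r);P,z=bydepth(c,np.c_[xs,ys]); ok=(P[:,2]>.06)&(P[:,2]<.15);P=P[ok]
b=np.c_[(P[:,:2]-o)@R0,P[:,2]]*1e3
print(len(b),b.min(0).round(1),b.max(0).round(1),"mid",((b.min(0)+b.max(0))/2).round(1))
# left finger pad edge depth points
for uv in [(215,250),(222,245),(225,265),(200,262),(424,245),(420,265)]:
    p,z=bydepth(c,[uv]); print(uv,((p[0,:2]-o)@R0*1e3).round(1),(p[0,2]*1e3).round(1),z)
p=onplane(c,[(232,117),(450,181)],.024);print("disc",((p[:1,:2]-o)@R0*1e3).round(1), ((onplane(c,[(450,181)],.05)[0,:2]-o)@R0*1e3).round(1))
E
python3 st.py
```

```text
1218 [ -2.8 -35.   63.6] [ 48.   34.8 132.9] mid [22.6 -0.1 98.3]
(215, 250) [28.4 14.5] 241.1 [0.12555364]
(222, 245) [28.5 12.7] 232.3 [0.13446057]
(225, 265) [28.9  2.9] 231.9 [0.1374097]
(200, 262) [26.2 14.6] 251.6 [0.11534736]
(424, 245) [114.   15.2] 237.1 [0.12935671]
(420, 265) [113.2   5.9] 237.0 [0.13187861]
disc [[-21.1  60.5]] [201.8  -0.7]
t 3.25 board mm [69.7  4.7] z 212.4 yaw rel 0.0047 F [ 0.3   0.48 -0.06] w 0.0847766266617034
```

Call:
carry_out(steps="-0.47 0.25 0 0; 0 0 2 0; 0 0 2 0; 0 0 2 0; 0 0 0 0")

```text
clock: 3.75
eef_pos: [0.6026, 0.0021, 0.1495]
eef_rot: [0.751, 0.66, -0.001, -0.002]
ft_force: [-0.4, 0.4, 0.0]
gripper_width: 0.085
grip_force: 0.0
```

```bash
python3 st.py
```

```text
t 3.75 board mm [71.3 -0.5] z 149.5 yaw rel 0.0035 F [-0.37  0.44  0.04] w 0.08497460419780807
```

Call:
carry_out(steps="0 0.15 0 0; 0 0 1.5 0; 0 0 1.5 0; 0 0 1.5 0; 0 0 1.1 0; 0 0 0 0; 0 0 0 0")

```text
clock: 4.45
eef_pos: [0.6056, 0.0017, 0.0963]
eef_rot: [0.752, 0.66, 0.0, 0.001]
ft_force: [0.2, -0.1, -0.0]
gripper_width: 0.0851
grip_force: 0.0
```

```bash
python3 st.py; python3 - <<'E'
from h import *
w=cam("wrist"); save(w,"wrist2.png")
E
```

```text
t 4.45 board mm [74.3 -0.5] z 96.3 yaw rel 0.0031 F [ 0.24 -0.07 -0.02] w 0.08511088258027119
```

View pics/wrist2.png

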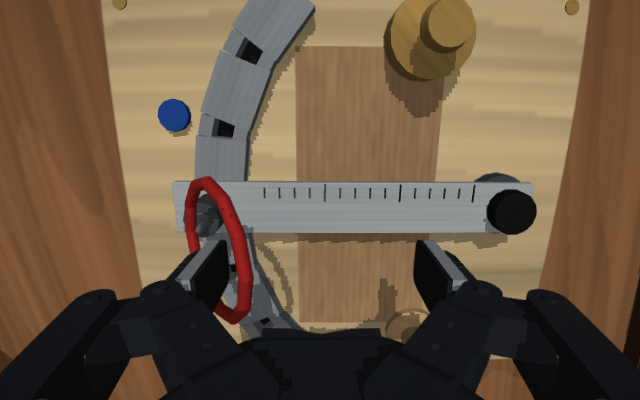

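The robot-side finger is now inside the ring's opening, with its pad at (215,270) and the ring around it. I push gently towards the pivot.

Call:
carry_out(steps="0 0.2 0.6 0; 0 0.2 0 0; 0 0.05 0 0; 0 0 0 0; 0 0 0 0")

```text
clock: 5.0
eef_pos: [0.6095, 0.0012, 0.0894]
eef_rot: [0.752, 0.66, 0.0, 0.0]
ft_force: [-1.0, 0.2, -1.2]
gripper_width: 0.0849
grip_force: 0.0
```

```bash
python3 st.py
```

```text
t 5.0 board mm [78.3 -0.5] z 89.4 yaw rel 0.003 F [-0.96  0.22 -1.23] w 0.08488962911360005
```

Call:
carry_out(steps="0 0.1 0 0; 0 0 0 0; 0 0 0 0")

```text
clock: 5.3
eef_pos: [0.6105, 0.0011, 0.0893]
eef_rot: [0.752, 0.66, -0.0, -0.0]
ft_force: [0.1, 0.0, 0.4]
gripper_width: 0.0848
grip_force: 0.0
```

Call:
carry_out(steps="0 0.06 0 0; 0 0 0 0; 0 0 0 0")

```text
clock: 5.6
eef_pos: [0.6111, 0.001, 0.0893]
eef_rot: [0.752, 0.66, -0.0, -0.0]
ft_force: [-0.3, 0.1, 0.1]
gripper_width: 0.0848
grip_force: 0.0
```

Call:
carry_out(steps="0 0.06 0 0; 0 0 0 0; 0 0 0 0")

```text
clock: 5.9
eef_pos: [0.6117, 0.0009, 0.0893]
eef_rot: [0.752, 0.66, -0.0, -0.0]
ft_force: [0.7, 0.5, 0.5]
gripper_width: 0.0849
grip_force: 0.0
```

Call:
carry_out(steps="0 0.08 0 0; 0 0 0 0; 0 0 0 0")

```text
clock: 6.2
eef_pos: [0.6125, 0.0008, 0.0893]
eef_rot: [0.752, 0.66, -0.0, 0.0]
ft_force: [-0.3, 0.3, 0.0]
gripper_width: 0.0851
grip_force: 0.0
```

Call:
carry_out(steps="0 0.08 0 0; 0 0 0 0; 0 0 0 0")

```text
clock: 6.5
eef_pos: [0.6131, 0.0007, 0.0893]
eef_rot: [0.752, 0.66, -0.0, -0.0]
ft_force: [-1.4, 0.4, 0.8]
gripper_width: 0.0851
grip_force: 0.4
```

```bash
python3 st.py
```

```text
t 6.5 board mm [81.9 -0.4] z 89.3 yaw rel 0.003 F [-1.43  0.37  0.75] w 0.08513521404805499
```

Contact starts at 81.9 mm (pad force 0.4 N). I build it up.

Call:
carry_out(steps="0 0.08 0 0; 0 0 0 0; 0 0 0 0")

```text
clock: 6.8
eef_pos: [0.6136, 0.0007, 0.0891]
eef_rot: [0.752, 0.66, -0.0, -0.0]
ft_force: [-3.4, 1.3, 0.9]
gripper_width: 0.0849
grip_force: 2.1
```

Call:
carry_out(steps="0 0.05 0 0; 0 0 0 0; 0 0 0 0")

```text
clock: 7.1
eef_pos: [0.6138, 0.0007, 0.0891]
eef_rot: [0.752, 0.66, -0.001, -0.001]
ft_force: [-5.6, -0.4, 1.3]
gripper_width: 0.0848
grip_force: 3.0
```

Call:
carry_out(steps="0 0.1 0 0; 0 0 0 0; 0 0 0 0")

```text
clock: 7.4
eef_pos: [0.614, 0.0007, 0.0889]
eef_rot: [0.751, 0.66, -0.001, -0.002]
ft_force: [-8.8, 0.6, 2.4]
gripper_width: 0.0849
grip_force: 4.6
```

Call:
carry_out(steps="0 0.08 0 0; 0 0 0 0; 0 0 0 0")

```text
clock: 7.7
eef_pos: [0.6142, 0.0007, 0.0888]
eef_rot: [0.751, 0.66, -0.002, -0.002]
ft_force: [-12.9, -0.2, 2.2]
gripper_width: 0.085
grip_force: 5.8
```

Normal force is now 12.9 N. I try lifting.

Call:
carry_out(steps="0 0 -0.2 0; 0 0 -0.2 0; 0 0 0 0; 0 0 0 0")

```text
clock: 8.1
eef_pos: [0.614, 0.0007, 0.0919]
eef_rot: [0.751, 0.66, -0.002, -0.003]
ft_force: [-11.3, -0.1, -3.8]
gripper_width: 0.0852
grip_force: 5.2
```

```bash
cat > ring.py <<'E'
from h import *
R0=np.array([[.9912,.1326],[-.1326,.9912]]);o=np.array([.532,.012])
c=cam("wrist");H=hsv(c)
r=cv2.inRange(H,(0,140,60),(6,255,255))|cv2.inRange(H,(174,140,60),(180,255,255))
ys,xs=np.nonzero(r);P,z=bydepth(c,np.c_[xs,ys]); b=np.c_[(P[:,:2]-o)@R0,P[:,2]]*1e3
b=b[(b[:,2]>60)&(b[:,2]<165)&(abs(b[:,0]-20)<45)&(abs(b[:,1]-20)<80)]
k=b[b[:,1]>np.percentile(b[:,1],98)]
print(len(b),"p1",np.percentile(b,1,axis=0).round(1),"p99",np.percentile(b,99,axis=0).round(1),"left edge",k.mean(0).round(1))
E
python3 ring.py; python3 st.py
```

```text
3098 p1 [  2.6 -16.2  83.2] p99 [ 48.1  34.5 134.7] left edge [ 25.9  34.5 109.2]
t 8.15 board mm [82.8 -0.3] z 91.9 yaw rel 0.0032 F [-10.58  -0.17  -3.46] w 0.08469089924054765
```

Call:
carry_out(steps="0 0.05 -0.2 0; 0 0 -0.2 0; 0 0 -0.2 0; 0 0 0 0; 0 0 0 0")

```text
clock: 8.65
eef_pos: [0.6141, 0.0007, 0.0976]
eef_rot: [0.751, 0.66, -0.003, -0.003]
ft_force: [-12.9, -0.9, -4.7]
gripper_width: 0.0851
grip_force: 5.9
```

```bash
python3 ring.py; python3 st.py
```

```text
3074 p1 [  2.7 -16.3  89.2] p99 [ 48.1  34.4 140.8] left edge [ 25.6  34.5 114.8]
t 8.7 board mm [82.8 -0.3] z 97.6 yaw rel 0.0033 F [-12.56   0.34  -4.38] w 0.08464505561580053
```

Friction holds: the ring has risen 6 mm with the finger. I keep lifting.

Call:
carry_out(steps="0 0.06 -0.2 0; 0 0 -0.2 0; 0 0 -0.2 0; 0 0 -0.2 0; 0 0 -0.2 0; 0 0 0 0; 0 0 0 0")

```text
clock: 9.4
eef_pos: [0.6142, 0.0007, 0.1074]
eef_rot: [0.751, 0.66, -0.003, -0.004]
ft_force: [-15.0, 0.6, -5.9]
gripper_width: 0.085
grip_force: 6.9
```

```bash
python3 ring.py; python3 st.py
```

```text
3071 p1 [  2.6 -16.4  98.7] p99 [ 48.1  34.4 150.5] left edge [ 25.9  34.4 125. ]
t 9.45 board mm [83.  -0.3] z 107.3 yaw rel 0.0033 F [-15.03   0.1   -4.67] w 0.08481231911174408
```

Lift is about 17 mm. I swing left along the arc, about 117 mm from the TCP to the pivot.

Call:
carry_out(steps="0.25 0.003 0 0.022; 0.25 0.003 0 0.022; 0.25 0.003 0 0.022; 0 0 0 0")

```text
clock: 9.85
eef_pos: [0.6155, 0.0086, 0.1073]
eef_rot: [0.773, 0.635, -0.003, -0.004]
ft_force: [-13.9, 2.3, -4.8]
gripper_width: 0.0848
grip_force: 6.8
```

```bash
python3 ring.py; python3 st.py
```

```text
3073 p1 [ 3.  -4.4 98.7] p99 [ 48.6  46.4 150.3] left edge [ 28.3  46.5 124.6]
t 9.9 board mm [83.2  7.7] z 107.3 yaw rel -0.0627 F [-14.01   2.64  -5.07] w 0.08543113847821131
```

Call:
carry_out(steps="0.25 0.003 0 0.022; 0.25 0.003 0 0.022; 0.25 0.003 0 0.022; 0.25 0.003 0 0.022; 0.25 0.003 0 0.022; 0.25 0.003 0 0.022; 0.25 0.003 0 0.022; 0 0 0 0; 0 0 0 0")

```text
clock: 10.8
eef_pos: [0.6203, 0.0259, 0.1073]
eef_rot: [0.819, 0.573, -0.003, -0.004]
ft_force: [-12.8, 5.3, -3.8]
gripper_width: 0.0849
grip_force: 6.8
```

```bash
cat > ang.py <<'E'
from h import *
R0=np.array([[.9912,.1326],[-.1326,.9912]]);o=np.array([.532,.012])
c=cam("wrist");H=hsv(c)
r=cv2.inRange(H,(0,140,60),(6,255,255))|cv2.inRange(H,(174,140,60),(180,255,255))
ys,xs=np.nonzero(r);P,z=bydepth(c,np.c_[xs,ys]); b=np.c_[(P[:,:2]-o)@R0,P[:,2]]*1e3
b=b[(b[:,2]>60)&(b[:,2]<165)&(abs(b[:,0]-25)<45)&(abs(b[:,1]-30)<80)]
# lateral max in straightedge frame: rotate by th until left edge = 34.5
f=lambda th: np.percentile((200-b[:,0])*-np.sin(th)+b[:,1]*np.cos(th),99.3)-34.6
from scipy.optimize import brentq
print("theta",round(brentq(f,-.3,.5),4),"top z p99",np.percentile(b[:,2],99).round(1))
E
python3 ang.py; python3 st.py
```

```text
theta 0.2239 top z p99 150.3
t 10.85 board mm [85.7 25.4] z 107.3 yaw rel -0.2164 F [-13.31   4.91  -4.76] w 0.08488428293372155
```

Call:
carry_out(steps="0.21 0.002 0 0.018; 0.21 0.002 0 0.018; 0 0 0 0; 0 0 0 0")

```text
clock: 11.25
eef_pos: [0.6218, 0.0298, 0.1073]
eef_rot: [0.829, 0.559, -0.003, -0.004]
ft_force: [-13.2, 5.3, -5.2]
gripper_width: 0.0853
grip_force: 6.8
```

```bash
python3 ang.py; python3 st.py
```

```text
theta 0.2602 top z p99 150.3
t 11.3 board mm [86.7 29.5] z 107.3 yaw rel -0.2523 F [-12.58   4.6   -5.8 ] w 0.08484892917886572
```

Angle reads 0.260, so I lower along with the pin.

Call:
carry_out(steps="0 0 0.2 0; 0 0 0.2 0; 0 0 0.2 0; 0 0 0.2 0; 0 0 0.2 0; 0 0 0 0")

```text
clock: 11.9
eef_pos: [0.6218, 0.0298, 0.0971]
eef_rot: [0.829, 0.559, -0.003, -0.004]
ft_force: [-12.9, 5.5, -4.3]
gripper_width: 0.0854
grip_force: 6.7
```

```bash
python3 ang.py; python3 st.py
```

```text
theta 0.2602 top z p99 140.4
t 11.95 board mm [86.7 29.5] z 97.3 yaw rel -0.2523 F [-13.5    5.27  -4.27] w 0.0850994528041835
```

The pin is already in the hole, with lift about 7.5 mm. I keep lowering.

Call:
carry_out(steps="0 0 0.2 0; 0 0 0.2 0; 0 0 0.2 0; 0 0 0.2 0; 0 0 0 0; 0 -0.2 0 0; 0 -0.2 0 0; 0 -0.3 0 0; 0 0 0 0; 0 0 0 0")

```text
clock: 12.95
eef_pos: [0.6189, 0.0307, 0.0917]
eef_rot: [0.83, 0.558, 0.0, 0.0]
ft_force: [-0.1, -0.7, -0.2]
gripper_width: 0.085
grip_force: 0.0
```

```bash
python3 ang.py; python3 st.py
```

```text
theta 0.2622 top z p99 132.0
t 13.0 board mm [83.6 30.1] z 91.7 yaw rel -0.2532 F [-0.24 -0.67 -0.43] w 0.08490237045947129
```

Call:
carry_out(steps="0 -0.3 0 0; 0 -0.2 0 0; 0 0 -1 0; 0 0 -2 0; 0 0 -3 0; 0 0 -4 0; 0 0 -4 0; 0 0 0 0; 0 0 0 0")

```text
clock: 13.9
eef_pos: [0.6139, 0.0329, 0.2325]
eef_rot: [0.83, 0.558, 0.001, 0.001]
ft_force: [-0.2, 0.4, -0.8]
gripper_width: 0.0851
grip_force: 0.0
```

```bash
python3 ang.py; python3 st.py; python3 - <<'E'
from h import *
w=cam("wrist"); save(w,"wrist3.png")
E
```

```text
theta 0.2585 top z p99 132.2
t 13.95 board mm [77.9 31.5] z 231.1 yaw rel -0.253 F [ 0.21 -0.05 -0.89] w 0.08522475871699242
```

View pics/wrist3.png

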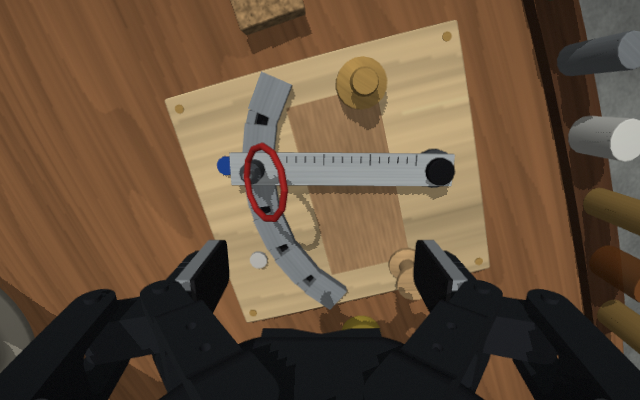

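The straightedge now points at the blue disc (225,166), the ring (265,180) is free and at its home height, and the gripper is well clear.

```bash
python3 -c "
from cell import ctrl; print(ctrl.sign_off())"
```

```text
the job is handed in; nothing more can be done
None
```

I handed the job in with the pin dropped home in the hole beside the blue disc, the straightedge at about 0.26 rad to the left, and the ring free with the gripper clear; the sign-off did not return a verdict.

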